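# Set the weld timer's thumbwheel under its spatter cover

## Robot

A 7-joint arm with a two-finger parallel gripper is mounted at the origin on the work surface. World frame = base frame: x ahead of the robot, y to its left, z up, the work surface at z = 0. Lengths are in m, angles in degrees, forces in N, time in s.
With the tool pointing down it reaches from about 0.425 to 0.875 m from the base axis. Payload 4.7 kg.
Tool frame: the origin (TCP) lies at the very end of the fingers, on their centre line; the grasp point (between the pads) lies 19 mm behind it; z points along the fingers, y is the direction in which the jaws open and shut (so a half turn about z gives the same grasp; the last joint's range is limited). The gripper opens to 87 mm and grips with 3 to 60 N. Pads are 19 mm wide; open, the fingers measure 117 mm over their backs; the gripper's body (75 mm by 190 mm) begins 51 mm behind the grasp point.
Start: joints at [-75.739, 18.392, -4.016, 83.108, 1.295, 78.541, -3.26], TCP at [0.151, 0.632, 0.223] pointing down, gripper open.
Joint ranges: [-163.93, 163.93], [-17.29, 119.83], [-79.2, 71.16], [3.27, 140.29], [-89.18, 269.18], [5.43, 117.66], [-154.24, 154.24]. Speed limits (degrees/s): [147.25, 147.25, 180, 180, 180, 180, 180].

## Interface

Orientations are given as [roll, pitch, yaw] about the fixed x, y, z axes, in that order (R = Rz(yaw) Ry(pitch) Rx(roll)).
In Python, from cell import env gives the robot as it stands.
- The arm moves only by the tool servo_tool, never from a script. Its argument "increments" is a list that holds one entry, the list of rows, each a list of 7 numbers: the shift along the tool's x, y, z in m, then the turn, a rotation vector about the tool's x, y, z in degrees, then the opening, from -1 (shut) to 1 (fully open). In form: [[[dx, dy, dz, rx, ry, rz, fingers], ...]]. A call has 1 to 20 rows; each row is the pose to reach, as a shift and turn from the pose commanded when the call began, along the tool's axes at that moment; what a row does not reach only later rows make up. A row lasts 1/10 s, in which the tool goes at most 50 mm and 8.59 degrees, less where a joint would pass 70% of its speed; a pose out of reach is approached as far as the arm can. A call with a gripper value outside its range is refused whole. The fingers move at their own pace and stop on an object; "squeeze" is the grip in N (left out, the last holds). Time passes only in rows, so rows that repeat a pose let the fingers close. It gives the time, the measured TCP pose, the force and the opening at its end, in the units of the state.
- env.get_obs(): the state, without advancing time (a new reading comes with each control period).
- env.read_camera(name): name is "scene" or "top" or "wrist"; returns a dict with "frame" (480x640x3 uint8, blue, green, red), "intrinsics" (3x3 intrinsics, pixels), "rvec" (rotation vector, rad) and "tvec" (3), from world to camera coordinates, as OpenCV has them. Camera axes: x right, y down, z forward; pixel columns grow to the right and rows downward; lengths in m; the calibration is good to about 2 mm. A picture is of the moment at which its call begins. There is no depth.
- env.sign_off(): hands the job in, once; it reports no verdict.
The state is a dict: "time_s": time; "qpos": joint angles; "joint_velocities": joint speeds; "effort": joint torques, N m; "tool_pos": TCP position; "tool_rot": TCP orientation; "force": force on the tool from outside, world axes, zero at the start; "wrist_torque": the same for the moment, N m; "grip_width": finger opening in m.
Only numpy, scipy, OpenCV 4.12 (cv2) and the standard library are available. Lean on these libraries where they do the work, as an engineer would, in place of code of your own. Each camera call takes 0.05 s, during which the arm holds its last target.

## Task

Set the weld time on the bench timer to 4: slide the steel spatter cover fully open, roll the knurled thumbwheel it was protecting by its edge until the 4 stands in the middle of its window, then slide the cover fully shut again. Leave the other thumbwheel's setting alone and do not disturb the loose things lying about.

Things in the scene. Friction and masses are not known exactly. Their poses are not given: they have to be found in the camera images.
- console: Timer console fixed to the bench: grey box 220 (x) x 340 (y) x 110 mm tall, flat deck on top. Origin: centre of its underside. x points from its front (robot side) to its rear, y to the left seen from the robot. On the deck from -y to +y: other thumbwheel (window at y -115, rim at -85 mm), time wheel (window at -20, rim at +10 mm), then empty deck where the open cover stands.
- time_wheel (a joint): Angle (rad) of the time wheel. Digit n (0 to 9) is mid-window at n x 0.628 rad; 4 at 2.513. Pushing the top of its rim away from the robot (console +x) raises the number, 26 mm of rim travel a digit (42 mm a rad). End stops at -0.15 and 5.80. No clicks; light friction (1.2 N at the rim; a fingertip pressing down 3 to 10 N carries it along); stays where left. Starts between 0 and 1.3.
- time_crown (a point): Highest point of the time wheel's rim, mid-width, 130 mm above the bench, 20 mm above the deck; fixed to the console, same axes, does not turn. The wheel is grey, knurled, 84 mm in diameter, rim 20 mm wide, axis level along console y; only its top 20 mm stand out of the deck. Left of its window, with which it shares a shaft.
- time_window (a point): Mid-window of the time wheel: top of its white digit drum (64 mm in diameter, turns with the rim), 120 mm above the bench, 30 mm to -y of the rim's middle. Opening 22 x 22 mm in a black frame 122.5 mm above the bench. Black digits 14 mm tall, upright for a reader on the robot's side (tops to console +x). Fixed to the console; hidden while the cover is shut.
- cover (a joint): Position (m) of the spatter cover: 0 shut over the time wheel, 0.100 fully open (end stops). Slides along console +y (left seen from the robot) to open, friction about 2 N, stays where left, cannot lift off. Starts 0 to 20 mm open. Sheet steel hood 110 (x) x 88 (y) mm, top 140 mm above the bench, with a fin on top.
- cover_fin (a point): Centre of the upright fin on top of the cover, to push (either side face) or pinch: 56 mm long along console x, 10 mm thick along y, 28 mm tall, from 140 to 168 mm above the bench. Moves with the cover, same axes as the console.
- other_rim (a point): A mark on the rim of the other thumbwheel (42 mm from its axis, turns with it, may be below the deck). That wheel is like the time wheel, 95 mm to its -y side, starts anywhere from 0 to 9 and must not be turned.
- nozzle: Bystander: copper gas nozzle, 22 mm across, 40 mm tall, standing on the console's deck behind the wheels. Origin at the centre of its underside.
- nut: Bystander: steel hexagon nut, 30 mm across flats, 16 mm thick, on the rear of the deck. Origin at the centre of its underside.
- offcut: Bystander: dark steel strip 22 x 70 x 8 mm lying on the front edge of the deck. Origin at the centre of its underside.
- angle_iron: Bystander: 120 mm length of 50 mm angle iron on the bench. Origin at the centre of its underside.
- hammer: Bystander: hammer lying on the bench. Origin at the centre of its underside.
- brush: Bystander: brush lying on the bench. Origin at the centre of its underside.
- paste_tin: Bystander: closed tin, 80 mm across, 75 mm tall. Origin at the centre of its underside.

How it is judged (in metres and radians):
On the way, in this order (a step that is already met when the one before it is completed fails the run):
1. the cover is fully open (within 8 mm of its stop) (value of joint cover above 0.092 m), for 0.1 s.
2. with the cover still clear of the wheel (at least 80 mm open), the 4 stands still in the middle of the window (within 0.13 rad) (value of joint time_wheel between 2.383 and 2.643 rad and velocity of joint time_wheel between -0.1 and 0.1 rad/s and value of joint cover above 0.08 m), for 0.3 s.
At the end, for the whole second after the job is handed in: The time wheel is at rest with the 4 in the middle of its window (2.513 rad within 0.13 rad, the whole digit in view) and the cover is shut to within 8 mm of its stop (value of joint time_wheel between 2.383 and 2.643 rad and velocity of joint time_wheel between -0.1 and 0.1 rad/s and value of joint cover below 0.008 m); the robot touches nothing.
It fails at once if the other thumbwheel is turned (its rim by more than 10 mm) (distance of other_rim from where it was at the start of the episode above 0.01 m).
It fails at once if a loose thing is shifted by more than 30 mm (distance of any of nozzle, nut, offcut, angle_iron, hammer, brush, paste_tin from where it was at the start of the episode above 0.03 m).
It also fails if it takes over 64 s, if anything falls off the work surface, if the arm or the gripper's body presses on something with over 40 N, if the wrist force passes 120 N, or if a joint passes its speed limit or range.

## Working session

There is one attempt and no reset: what is moved stays moved. The work goes in short steps, Python scripts to look and compute and a tool call to move; the robot and the scene stay as the last step left them, time stands still between calls to the robot, and variables do not carry over. Pictures are saved under pics/ and viewed, and the job is handed in when it is done.

Besides the shell and the picture viewer there is one more tool, called after "Call:" by a JSON object that holds its "name" and its "arguments". servo_tool: Moves the arm, as the interface text tells. Its arguments: {"type":"object","properties":{"increments":{"type":"array","items":{"type":"array","items":{"type":"array","items":{"type":"number"}}}},"squeeze":{"type":"number"}},"required":["increments"]}

```bash
mkdir -p pics; ls; cat > h.py <<'E'
import numpy as np, cv2
from cell import env
def shot(n,fn):
    c=env.read_camera(n); cv2.imwrite('pics/'+fn,c['frame']); 
    np.savez('pics/'+fn[:-4]+'.npz',f=c['frame'],K=c['intrinsics'],r=c['rvec'],t=c['tvec']); return c
def ray(fn,u,v,z):
    d=np.load('pics/'+fn+'.npz'); R=cv2.Rodrigues(d['r'].reshape(3,1))[0]; t=d['t'].reshape(3)
    o=-R.T@t; w=R.T@np.linalg.inv(d['K'])@np.array([u,v,1.]); return o+w*(z-o[2])/w[2]
def proj(fn,p):
    d=np.load('pics/'+fn+'.npz'); return cv2.projectPoints(np.array(p,float).reshape(-1,1,3),d['r'],d['t'],d['K'],None)[0].reshape(-1,2)
E
python3 - <<'E'
from h import *
for n in ['scene','top','wrist']: shot(n,n+'0.png')
print(env.get_obs())
E
```

```text
pics
{'time_s': 0.15, 'qpos': array([-75.73828393,  18.43152618,  -4.01483287,  83.15863823,
         1.2949275 ,  78.54030963,  -3.25981759]), 'joint_velocities': array([-0.03880287, -0.13341746,  0.0266366 , -0.16788443, -0.14203465,
       -0.0326027 ,  0.05479934]), 'effort': array([-3.76411217e-04, -4.91789782e+01, -4.04859781e-01, -3.12877750e+01,
       -6.39822171e-02,  4.04331519e-02,  1.03344241e-04]), 'tool_pos': array([0.15118685, 0.63174727, 0.22168929]), 'tool_rot': array([-1.79914735e+02,  5.14113437e-03,  1.66547182e+02]), 'force': array([-1.0515576 , -0.94096638, -0.52914828]), 'wrist_torque': array([-0.0160807 ,  0.03250127,  0.01508953]), 'grip_width': 0.08709824782112235}
```

View pics/scene0.png

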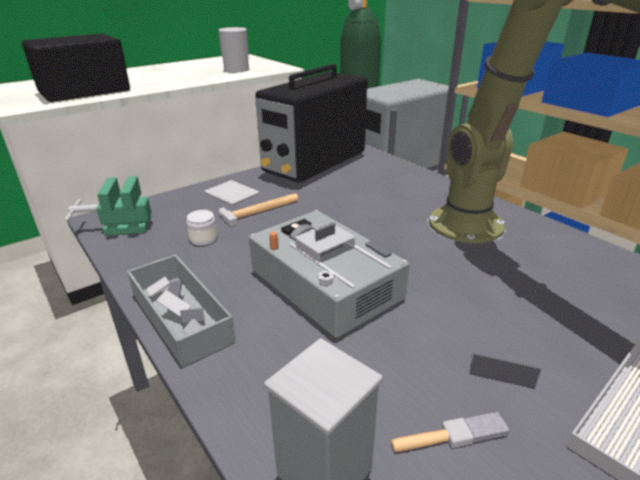

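View pics/top0.png

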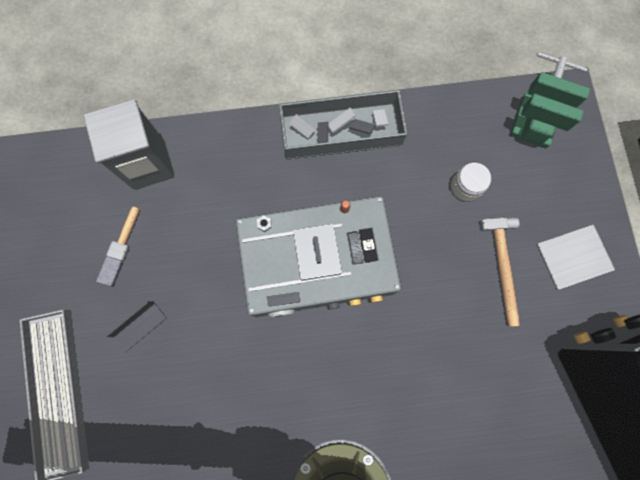

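View pics/wrist0.png

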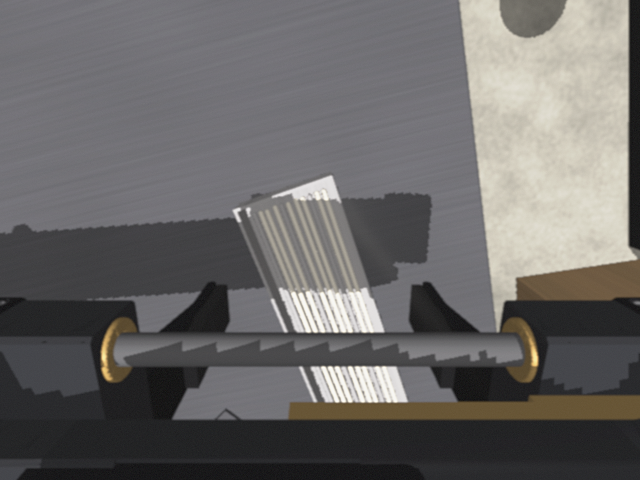

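The top view shows the console around pixel (318,257), with the cover fin near (318,249), the other window near (368,246), the nozzle at (346,206), the nut at (264,223) and the offcut at (283,299). I'll zoom in and measure these.

```bash
python3 - <<'E'
from h import *
d=np.load('pics/top0.npz');f=d['f']
cv2.imwrite('pics/top0z.png',cv2.resize(f[190:325,225:410],(740,540),interpolation=cv2.INTER_CUBIC))
hsv=cv2.cvtColor(f,cv2.COLOR_BGR2HSV)
# console deck: slightly greenish grey
for p in [(260,260),(350,290),(318,235),(420,300)]: print(p,f[p[1],p[0]],hsv[p[1],p[0]])
f2=np.load('pics/scene0.npz')['f']
cv2.imwrite('pics/scene0z.png',cv2.resize(f2[200:330,240:415],(788,585),interpolation=cv2.INTER_CUBIC))
E
```

```text
(260, 260) [170 170 162] [ 90  12 170]
(350, 290) [178 177 169] [ 93  13 178]
(318, 235) [220 218 217] [110   3 220]
(420, 300) [112 106 105] [116  16 112]
```

View pics/top0z.png

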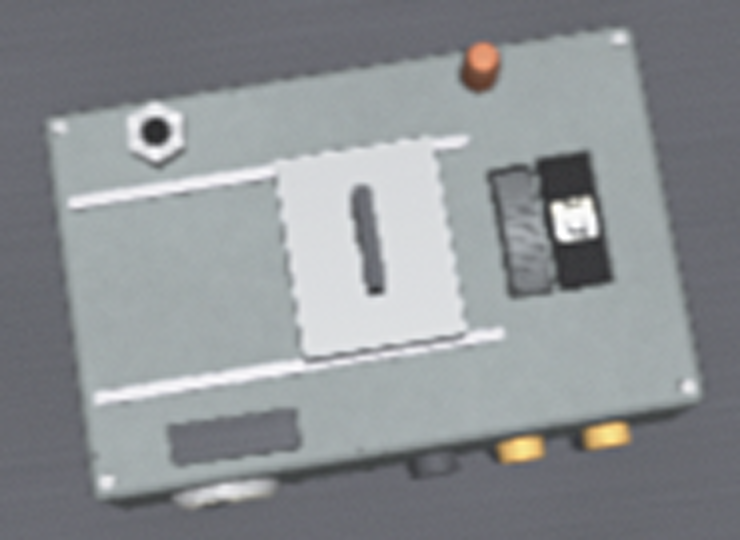

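View pics/scene0z.png

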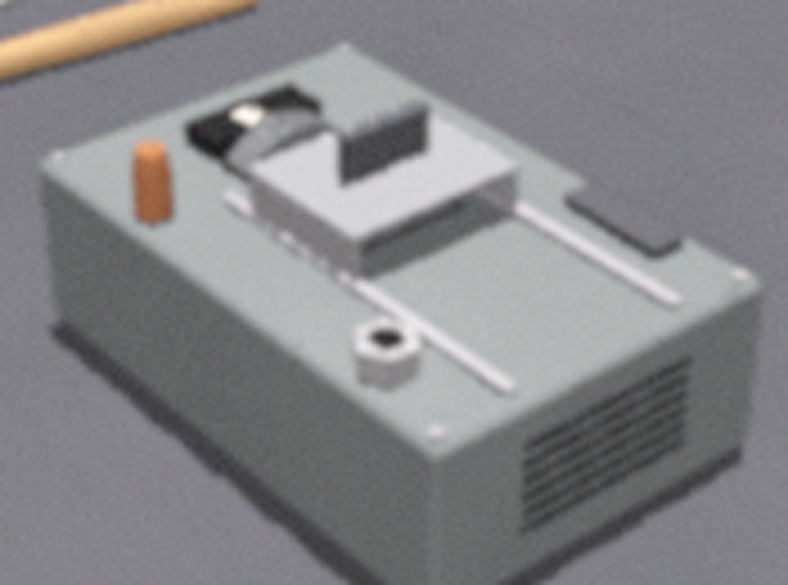

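```bash
python3 - <<'E'
from h import *
def top(x,y,z): return ray('top0',225+(x+.5)/4-.5,190+(y+.5)/4-.5,z)
S=[top(*p,.11) for p in [(58,127),(619,38),(688,387),(107,482)]]  # RL(rear+y), RR, FR, FL
for s in S: print(s.round(4))
c=np.mean(S,0); 
ey=(S[0]-S[1])+(S[3]-S[2]); th=np.degrees(np.arctan2(-ey[0],ey[1]));
ex=(S[0]-S[3])+(S[1]-S[2]); print('c',c,'yaw',th,np.degrees(np.arctan2(ex[1],ex[0])), np.linalg.norm(ey)/2,np.linalg.norm(ex)/2)
t=np.radians(th);R=np.array([[np.cos(t),-np.sin(t)],[np.sin(t),np.cos(t)]])
loc=lambda p:(R.T@(p[:2]-c[:2])).round(4)
print('fin',loc(top(367,240,.168)),top(367,240,.168))
for p in [(276,165),(433,137),(467,333),(306,360)]: print('cov',loc(top(*p,.14)))
print('noz',loc(top(483,55,.15)),'nut',loc(top(155,131,.126)),'off',loc(top(235,436,.118)))
for p in [(490,172),(527,165),(552,292),(510,297)]: print('oth rim',loc(top(*p,.11)))
print('win',loc(top(575,218,.12)))
np.savez('con.npz',c=c,th=th)
# scene check
d=lambda x,y:(240+(x+.5)/4.503-.5,200+(y+.5)/4.5-.5)
for p in [(58,157),(436,432),(740,273),(345,50)]: print('scene',ray('scene0',*d(*p),.11).round(4))
E
```

```text
[0.6227 0.1511 0.11  ]
[ 0.6345 -0.1703  0.11  ]
[ 0.4336 -0.1774  0.11  ]
[0.422  0.1429 0.11  ]
c [ 0.52821097 -0.0134191   0.11      ] yaw 2.094269399049474 2.185778367265497 0.3209959250996189 0.2009210918316275
fin [-0.0023  0.0012] [ 0.52590601 -0.01225493  0.168     ]
cov [0.0519 0.0426]
cov [ 0.0535 -0.0444]
cov [-0.0556 -0.0441]
cov [-0.056  0.043]
noz [ 0.0921 -0.0783] nut [0.0851 0.1061] off [-0.0878  0.0875]
oth rim [ 0.0355 -0.0747]
oth rim [ 0.0361 -0.0958]
oth rim [-0.0369 -0.0966]
oth rim [-0.0359 -0.0732]
win [ 0.0002 -0.1154]
scene [ 0.6332 -0.1712  0.11  ]
scene [0.6214 0.1482 0.11  ]
scene [0.42 0.14 0.11]
scene [ 0.4326 -0.1773  0.11  ]
```

```bash
cat >> h.py <<'E'
from scipy.spatial.transform import Rotation as Ro
C=np.array([0.5275,-0.0140]);TH=2.1
def l2w(x,y):
    t=np.radians(TH); return C+np.array([np.cos(t)*x-np.sin(t)*y,np.sin(t)*x+np.cos(t)*y])
def w2l(p):
    t=np.radians(TH);d=np.array(p[:2])-C; return np.array([np.cos(t)*d[0]+np.sin(t)*d[1],-np.sin(t)*d[0]+np.cos(t)*d[1]])
def inc(cp,ce,tp,te):
    A=Ro.from_euler('xyz',ce,degrees=True);B=Ro.from_euler('xyz',te,degrees=True)
    return A.inv().apply(np.array(tp)-np.array(cp)).round(4),(A.inv()*B).as_rotvec(degrees=True).round(2)
E
python3 - <<'E'
from h import *
p=[.151,.632,.223];e=[180,0,166.547]
print(inc(p,e,[.45,.4,.25],[180,0,92.1]))
a=l2w(-.002,-.037);print(a,inc(p,e,[*a,.25],[180,0,92.1]),inc(p,e,[*a,.148],[180,0,92.1]))
E
```

```text
(array([-0.3448, -0.1561, -0.027 ]), array([-0.  , -0.  , 74.45]))
[ 0.52685716 -0.05104844] (array([-0.5245, -0.5769, -0.027 ]), array([-0.  , -0.  , 74.45])) (array([-0.5245, -0.5769,  0.075 ]), array([-0.  , -0.  , 74.45]))
```

Call:
{"name": "servo_tool", "arguments": {"increments": [[[-0.045, -0.02, -0.027, 0, 0, 8, -1], [-0.09, -0.04, -0.027, 0, 0, 16, -1], [-0.135, -0.06, -0.027, 0, 0, 24, -1], [-0.18, -0.08, -0.027, 0, 0, 32, -1], [-0.225, -0.1, -0.027, 0, 0, 40, -1], [-0.27, -0.12, -0.027, 0, 0, 48, -1], [-0.31, -0.14, -0.027, 0, 0, 56, -1], [-0.345, -0.156, -0.027, 0, 0, 64, -1], [-0.36, -0.195, -0.027, 0, 0, 70, -1], [-0.378, -0.236, -0.027, 0, 0, 74.45, -1], [-0.396, -0.277, -0.027, 0, 0, 74.45, -1], [-0.414, -0.318, -0.027, 0, 0, 74.45, -1], [-0.432, -0.36, -0.027, 0, 0, 74.45, -1], [-0.45, -0.402, -0.027, 0, 0, 74.45, -1], [-0.468, -0.444, -0.027, 0, 0, 74.45, -1], [-0.486, -0.486, -0.027, 0, 0, 74.45, -1], [-0.504, -0.528, -0.027, 0, 0, 74.45, -1], [-0.518, -0.56, -0.027, 0, 0, 74.45, -1], [-0.5245, -0.577, -0.027, 0, 0, 74.45, -1], [-0.5245, -0.577, -0.027, 0, 0, 74.45, -1]]]}}

```text
time_s: 2.15
tool_pos: [0.5269, -0.0548, 0.2496]
tool_rot: [180.0, 0.1, 91.7]
force: [-0.3, 0.4, -0.2]
grip_width: 0.0008
```

```bash
python3 - <<'E'
from h import *
shot('wrist','w1.png');shot('scene','s1.png')
o=env.get_obs();print(o['time_s'],o['tool_pos'],o['tool_rot'],o['force'],o['grip_width'],w2l(o['tool_pos']))
E
```

```text
2.25 [ 0.52691729 -0.05021855  0.24929821] [-1.79969240e+02 -4.80285383e-02  9.20944298e+01] [ 0.71905645 -0.31515552 -0.49143344] 0.00033227264383794085 [-0.0019095  -0.03617288]
```

View pics/w1.png

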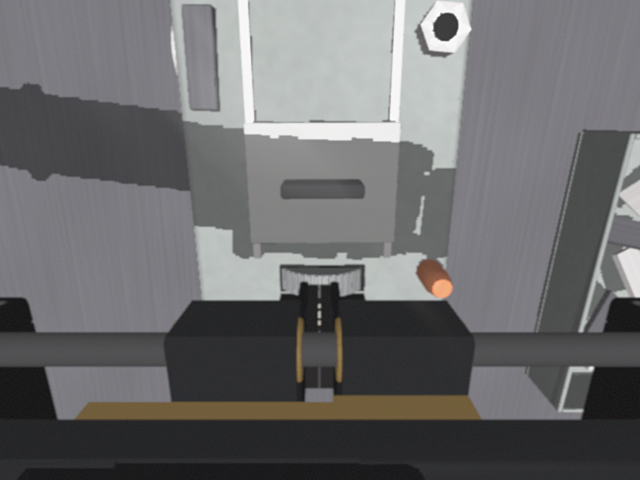

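View pics/s1.png

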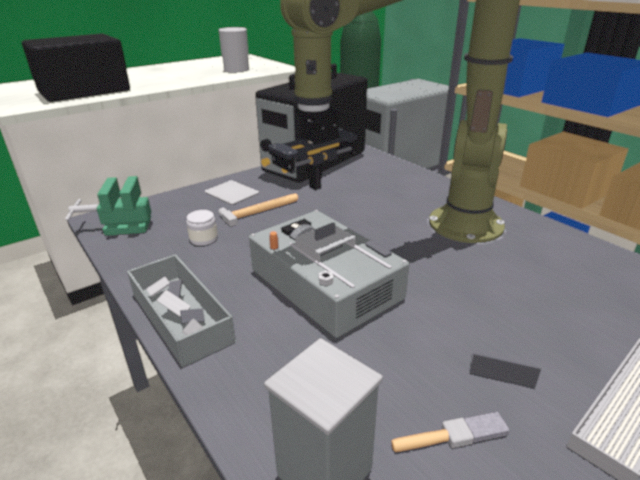

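The wrist view shows the fin across (282–364, 180–198), centre about (322,188), the cover at columns 248–398, and the fingers at the bottom. I'll cross-check the fin position.

```bash
python3 - <<'E'
from h import *
for p in [(282,181),(364,181)]: print(w2l(ray('w1',*p,.168)))
for p in [(192,300),(205,300),(430,262),(421,280)]: pass
print('cover',w2l(ray('w1',247,124,.14)),w2l(ray('w1',398,124,.14)))
print('noz base',w2l(ray('w1',446,297,.11)),'nut',w2l(ray('w1',444,28,.126)))
print(proj('w1',[[.5269,-.0502,.2493]]))
E
```

```text
[-0.02805406  0.00648234]
[0.02548065 0.00619395]
cover [-0.05385732  0.0423561 ] [0.05135396 0.04179434]
noz base [ 0.10854209 -0.10498752] nut [0.08207262 0.10431534]
[[323.71253173 293.8007635 ]]
```

Call:
{"name": "servo_tool", "arguments": {"increments": [[[0, 0, 0.03, 0, 0, 0, -1], [0, 0, 0.06, 0, 0, 0, -1], [0, 0, 0.085, 0, 0, 0, -1], [0, 0, 0.1, 0, 0, 0, -1], [0, 0, 0.102, 0, 0, 0, -1], [0.008, 0, 0.102, 0, 0, 0, -1], [0.016, 0, 0.102, 0, 0, 0, -1], [0.024, 0, 0.102, 0, 0, 0, -1], [0.032, 0, 0.102, 0, 0, 0, -1], [0.04, 0, 0.102, 0, 0, 0, -1], [0.048, 0, 0.102, 0, 0, 0, -1], [0.056, 0, 0.102, 0, 0, 0, -1], [0.064, 0, 0.102, 0, 0, 0, -1], [0.072, 0, 0.102, 0, 0, 0, -1], [0.08, 0, 0.102, 0, 0, 0, -1], [0.088, 0, 0.102, 0, 0, 0, -1], [0.096, 0, 0.102, 0, 0, 0, -1], [0.104, 0, 0.102, 0, 0, 0, -1], [0.108, 0, 0.102, 0, 0, 0, -1], [0.111, 0, 0.102, 0, 0, 0, -1]]]}}

```text
time_s: 4.25
tool_pos: [0.5229, 0.0604, 0.1474]
tool_rot: [-180.0, 0.0, 92.1]
force: [1.0, -1.4, 0.4]
grip_width: 0.0005
```

```bash
python3 - <<'E'
from h import *
shot('top','t2.png')
o=env.get_obs();print(o['time_s'],o['tool_pos'],o['tool_rot'],o['force'],w2l(o['tool_pos']))
f=cv2.imread('pics/t2.png');cv2.imwrite('pics/t2z.png',cv2.resize(f[190:325,225:410],(740,540),interpolation=cv2.INTER_CUBIC))
E
```

```text
4.3 [0.52290032 0.06085156 0.14743203] [-1.79983268e+02 -1.90580504e-02  9.21426800e+01] [ 1.06879119 -0.84239341  0.05208481] [-0.00185375  0.07496983]
```

View pics/t2z.png

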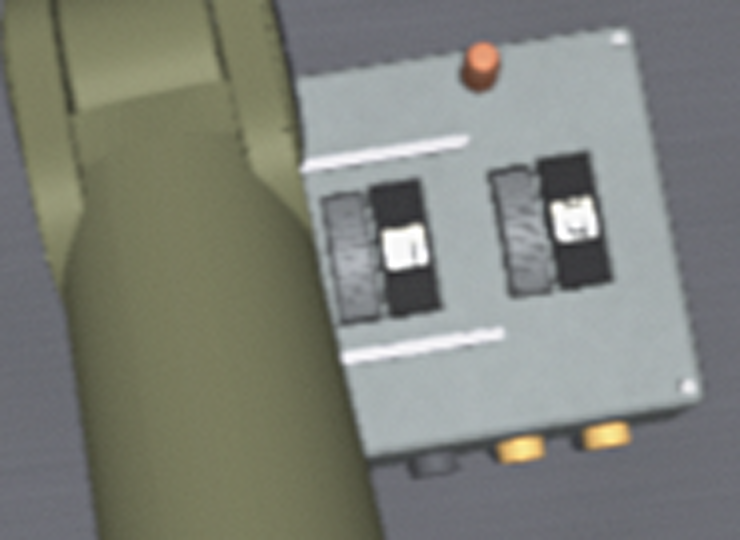

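The cover slides along with the finger and the time window is now visible. The other wheel hasn't changed. I'll keep pushing to the stop.

Call:
{"name": "servo_tool", "arguments": {"increments": [[[0.003, 0, 0, 0, 0, 0, -1], [0.006, 0, 0, 0, 0, 0, -1], [0.007, 0, 0, 0, 0, 0, -1], [0.007, 0, 0, 0, 0, 0, -1]]]}}

```text
time_s: 4.7
tool_pos: [0.5228, 0.0613, 0.1475]
tool_rot: [-179.9, 0.4, 91.9]
force: [0.2, -10.4, 1.4]
grip_width: 0.0004
```

Call:
{"name": "servo_tool", "arguments": {"increments": [[[0.001, 0, 0, 0, 0, 0, -1], [0.002, 0, 0, 0, 0, 0, -1], [0.003, 0, 0, 0, 0, 0, -1], [0.003, 0, 0, 0, 0, 0, -1]]]}}

```text
time_s: 5.1
tool_pos: [0.5227, 0.0613, 0.1475]
tool_rot: [-179.9, 0.6, 91.8]
force: [0.7, -17.5, 3.3]
grip_width: 0.0004
```

Call:
{"name": "servo_tool", "arguments": {"increments": [[[-0.012, 0, 0, 0, 0, 0, -1], [-0.014, 0, -0.02, 0, 0, 0, -1], [-0.02, 0, -0.052, 0, 0, 0, -1], [-0.06, 0, -0.052, 0, 0, 0, -1], [-0.1, 0, -0.052, 0, 0, 0, -1], [-0.135, 0, -0.052, 0, 0, 0, -1], [-0.154, 0, -0.052, 0, 0, 0, -1], [-0.154, 0, -0.052, 0, 0, 0, -1], [-0.154, 0, -0.052, 0, 0, 0, -1]]]}}

```text
time_s: 6.0
tool_pos: [0.5281, -0.0828, 0.1993]
tool_rot: [-180.0, -0.1, 92.1]
force: [1.3, 0.5, -0.9]
grip_width: 0.0003
```

```bash
python3 - <<'E'
from h import *
c=shot('wrist','w3.png')
o=env.get_obs();print(o['time_s'],o['tool_pos'],o['tool_rot'],o['force'],w2l(o['tool_pos']))
f=cv2.rotate(c['frame'],cv2.ROTATE_90_CLOCKWISE)
cv2.imwrite('pics/w3r.png',cv2.resize(f[120:420],(0,0),fx=1.6,fy=1.6))
print(proj('w3',[[*l2w(0,-.02),.12],[*l2w(0,.01),.13]]))
E
```

```text
6.05 [ 0.52823699 -0.08202793  0.19924851] [-1.79966709e+02 -9.48204308e-02  9.21938533e+01] [-0.35315066  0.03764919 -1.0014906 ] [-0.0017563  -0.06800925]
[[325.25436441 179.27773802]
 [325.82078773 130.92145488]]
```

View pics/w3.png

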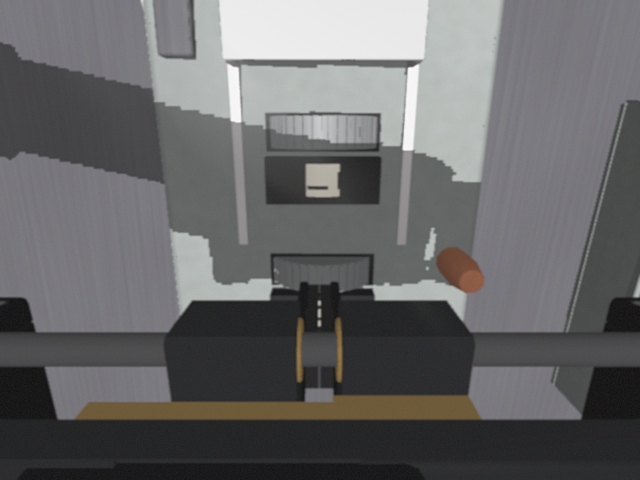

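```bash
python3 - <<'E'
from h import *
f=np.load('pics/w3.npz')['f'][150:210,260:385]
g=cv2.rotate(cv2.resize(f,(0,0),fx=6,fy=6,interpolation=cv2.INTER_CUBIC),cv2.ROTATE_90_COUNTERCLOCKWISE)
cv2.imwrite('pics/w3z.png',cv2.resize(g,(0,0),fx=.75,fy=.75))
print(w2l(ray('w3',305,180,.12)),w2l(ray('w3',340,180,.12)))
E
```

```text
[-0.01309353 -0.02047699] [ 0.00953683 -0.02045525]
```

View pics/w3z.png

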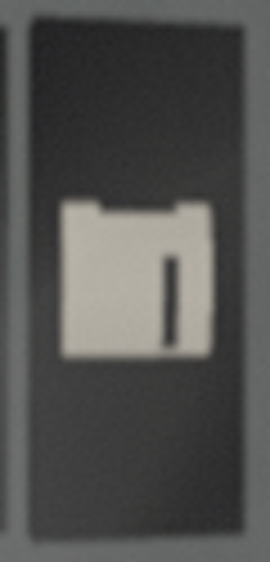

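The window (centre about 322,180) shows the 1, about 3 mm short of centre, so the wheel is near 0.53 rad. It needs about +83 mm of rim travel. Next I'll touch down just before the crown.

Call:
{"name": "servo_tool", "arguments": {"increments": [[[0.03, -0.01, 0, 0, 0, 0, -1], [0.065, -0.014, 0, 0, 0, 0, -1], [0.081, -0.014, 0.02, 0, 0, 0, -1], [0.081, -0.014, 0.045, 0, 0, 0, -1], [0.081, -0.014, 0.062, 0, 0, 0, -1], [0.081, -0.014, 0.067, 0, 0, 0, -1], [0.081, -0.014, 0.07, 0, 0, 0, -1], [0.081, -0.014, 0.0715, 0, 0, 0, -1], [0.081, -0.014, 0.0715, 0, 0, 0, -1]]]}}

```text
time_s: 6.95
tool_pos: [0.512, -0.0023, 0.1294]
tool_rot: [179.9, -0.1, 92.1]
force: [-1.0, 1.7, 2.5]
grip_width: 0.0005
```

Call:
{"name": "servo_tool", "arguments": {"increments": [[[0, 0, 0.0015, 0, 0, 0, -1], [0, 0.003, 0.0015, 0, 0, 0, -1], [0, 0.006, 0.0015, 0, 0, 0, -1], [0, 0.01, 0.0015, 0, 0, 0, -1], [0, 0.014, 0.0015, 0, 0, 0, -1]]]}}

```text
time_s: 7.45
tool_pos: [0.5285, -0.0019, 0.1302]
tool_rot: [179.6, -0.1, 92.1]
force: [-2.1, 2.3, 13.5]
grip_width: 0.0005
```

Call:
{"name": "servo_tool", "arguments": {"increments": [[[0, 0.004, 0, 0, 0, 0, -1], [0, 0.008, 0, 0, 0, 0, -1], [0, 0.012, 0, 0, 0, 0, -1], [0, 0.014, 0, 0, 0, 0, -1], [0, 0.014, 0, 0, 0, 0, -1], [0, 0.014, -0.02, 0, 0, 0, -1], [0, 0.014, -0.04, 0, 0, 0, -1], [0, 0.014, -0.04, 0, 0, 0, -1]]]}}

```text
time_s: 8.25
tool_pos: [0.5419, -0.0027, 0.1698]
tool_rot: [179.6, -0.0, 92.1]
force: [0.5, -0.1, 0.8]
grip_width: 0.0006
```

```bash
python3 - <<'E'
from h import *
c=shot('top','t4.png');shot('wrist','w4.png')
o=env.get_obs();print(o['time_s'],o['tool_pos'],w2l(o['tool_pos']))
f=c['frame'];cv2.imwrite('pics/t4z.png',cv2.resize(f[190:325,225:410],(740,540),interpolation=cv2.INTER_CUBIC))
E
```

```text
8.35 [ 0.53986673 -0.00254724  0.16695918] [0.0127781 0.0109919]
```

View pics/t4z.png

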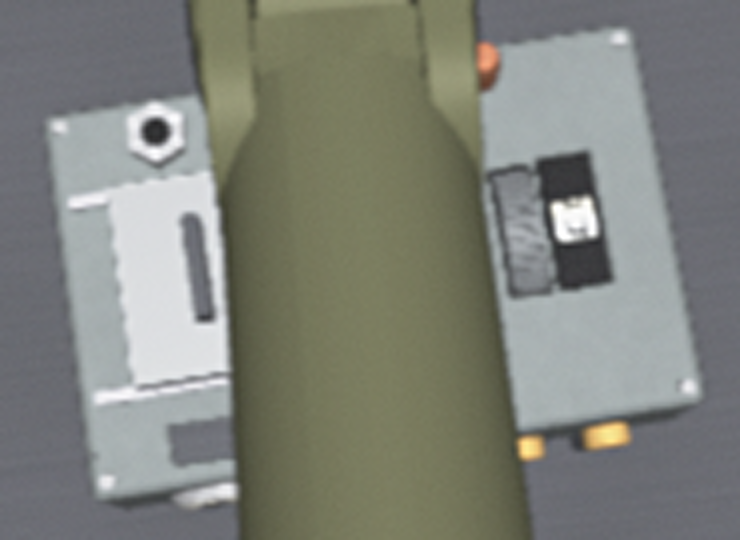

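Call:
{"name": "servo_tool", "arguments": {"increments": [[[0, -0.007, -0.033, 0, 0, 0, -1], [-0.04, -0.014, -0.033, 0, 0, 0, -1], [-0.07, -0.014, -0.033, 0, 0, 0, -1], [-0.081, -0.014, -0.033, 0, 0, 0, -1], [-0.081, -0.014, -0.033, 0, 0, 0, -1], [-0.081, -0.014, -0.033, 0, 0, 0, -1]]]}}

```text
time_s: 8.95
tool_pos: [0.5282, -0.0825, 0.1988]
tool_rot: [-179.9, -0.0, 92.2]
force: [-0.5, 0.3, -0.1]
grip_width: 0.0004
```

```bash
cat >> h.py <<'E'
def digit(fn):
    c=shot('wrist',fn+'.png'); f=c['frame'][150:210,260:385]
    g=cv2.rotate(cv2.resize(f,(0,0),fx=6,fy=6,interpolation=cv2.INTER_CUBIC),cv2.ROTATE_90_COUNTERCLOCKWISE)
    cv2.imwrite('pics/'+fn+'z.png',cv2.resize(g,(0,0),fx=.75,fy=.75))
    o=env.get_obs();print(o['time_s'],o['tool_pos'],w2l(o['tool_pos']))
E
python3 - <<'E'
from h import *
digit('w5')
E
```

```text
9.0 [ 0.52829757 -0.08197443  0.19885169] [-0.0016938 -0.067958 ]
```

View pics/w5z.png

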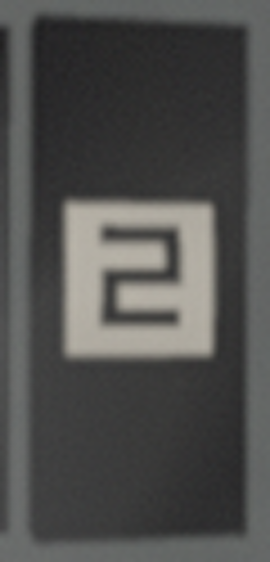

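The wheel now reads 2, centred to within 0.4 mm (about 1.27 rad). The next stroke is another 28 mm, pressed slightly less.

Call:
{"name": "servo_tool", "arguments": {"increments": [[[0.03, -0.01, 0, 0, 0, 0, -1], [0.065, -0.014, 0, 0, 0, 0, -1], [0.081, -0.014, 0.02, 0, 0, 0, -1], [0.081, -0.014, 0.045, 0, 0, 0, -1], [0.081, -0.014, 0.062, 0, 0, 0, -1], [0.081, -0.014, 0.067, 0, 0, 0, -1], [0.081, -0.014, 0.07, 0, 0, 0, -1], [0.081, -0.014, 0.072, 0, 0, 0, -1], [0.081, -0.014, 0.072, 0, 0, 0, -1], [0.081, -0.011, 0.072, 0, 0, 0, -1], [0.081, -0.008, 0.072, 0, 0, 0, -1], [0.081, -0.004, 0.072, 0, 0, 0, -1], [0.081, 0, 0.072, 0, 0, 0, -1], [0.081, 0.004, 0.072, 0, 0, 0, -1], [0.081, 0.008, 0.072, 0, 0, 0, -1], [0.081, 0.012, 0.072, 0, 0, 0, -1], [0.081, 0.014, 0.072, 0, 0, 0, -1], [0.081, 0.014, 0.072, 0, 0, 0, -1], [0.081, 0.014, 0.05, 0, 0, 0, -1], [0.081, 0.014, 0.02, 0, 0, 0, -1]]]}}

```text
time_s: 11.0
tool_pos: [0.5384, -0.0027, 0.1789]
tool_rot: [-179.8, 0.1, 92.1]
force: [0.1, 0.7, -0.0]
grip_width: 0.0006
```

Call:
{"name": "servo_tool", "arguments": {"increments": [[[0, -0.007, -0.02, 0, 0, 0, -1], [-0.04, -0.014, -0.02, 0, 0, 0, -1], [-0.07, -0.014, -0.02, 0, 0, 0, -1], [-0.081, -0.014, -0.02, 0, 0, 0, -1], [-0.081, -0.014, -0.02, 0, 0, 0, -1], [-0.081, -0.014, -0.02, 0, 0, 0, -1]]]}}

```text
time_s: 11.6
tool_pos: [0.5285, -0.0825, 0.1993]
tool_rot: [-180.0, -0.0, 92.2]
force: [0.1, 0.6, 0.4]
grip_width: 0.0005
```

```bash
python3 - <<'E'
from h import *
digit('w6')
E
```

```text
11.65 [ 0.52851398 -0.08203402  0.19923231] [-0.00147972 -0.06802548]
```

View pics/w6z.png

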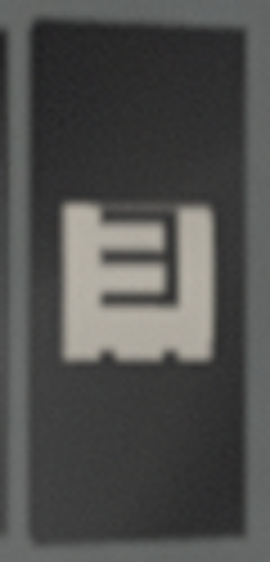

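It now reads 3, 3.4 mm past centre (about 1.99 rad). Two strokes of 28 mm commanded each gave about 30 mm of rim travel, so the remaining 22 mm needs a command of about 20 mm.

Call:
{"name": "servo_tool", "arguments": {"increments": [[[0.03, -0.01, 0, 0, 0, 0, -1], [0.065, -0.01, 0, 0, 0, 0, -1], [0.081, -0.01, 0.02, 0, 0, 0, -1], [0.081, -0.01, 0.045, 0, 0, 0, -1], [0.081, -0.01, 0.062, 0, 0, 0, -1], [0.081, -0.01, 0.067, 0, 0, 0, -1], [0.081, -0.01, 0.07, 0, 0, 0, -1], [0.081, -0.01, 0.072, 0, 0, 0, -1], [0.081, -0.01, 0.072, 0, 0, 0, -1], [0.081, -0.007, 0.072, 0, 0, 0, -1], [0.081, -0.004, 0.072, 0, 0, 0, -1], [0.081, 0, 0.072, 0, 0, 0, -1], [0.081, 0.004, 0.072, 0, 0, 0, -1], [0.081, 0.007, 0.072, 0, 0, 0, -1], [0.081, 0.009, 0.072, 0, 0, 0, -1], [0.081, 0.01, 0.072, 0, 0, 0, -1], [0.081, 0.01, 0.072, 0, 0, 0, -1], [0.081, 0.01, 0.072, 0, 0, 0, -1], [0.081, 0.01, 0.05, 0, 0, 0, -1], [0.081, 0.01, 0.02, 0, 0, 0, -1]]]}}

```text
time_s: 13.65
tool_pos: [0.5348, -0.0022, 0.1799]
tool_rot: [-179.9, 0.0, 92.1]
force: [1.1, -0.9, 1.1]
grip_width: 0.0004
```

Call:
{"name": "servo_tool", "arguments": {"increments": [[[0, -0.005, -0.02, 0, 0, 0, -1], [-0.04, -0.01, -0.02, 0, 0, 0, -1], [-0.07, -0.01, -0.02, 0, 0, 0, -1], [-0.081, -0.01, -0.02, 0, 0, 0, -1], [-0.081, -0.01, -0.02, 0, 0, 0, -1], [-0.081, -0.01, -0.02, 0, 0, 0, -1]]]}}

```text
time_s: 14.25
tool_pos: [0.5287, -0.0823, 0.1997]
tool_rot: [180.0, -0.1, 92.2]
force: [-0.5, 0.4, 0.3]
grip_width: 0.0003
```

```bash
python3 - <<'E'
from h import *
digit('w7')
E
```

```text
14.3 [ 0.52864255 -0.08187275  0.19951883] [-0.00134533 -0.06786904]
```

View pics/w7z.png

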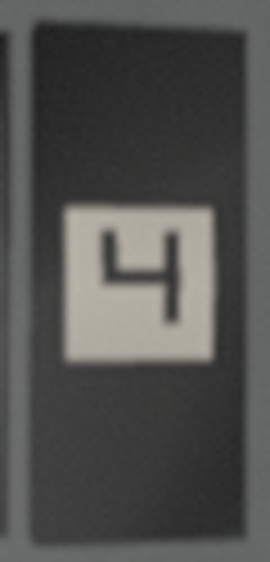

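View pics/w7.png

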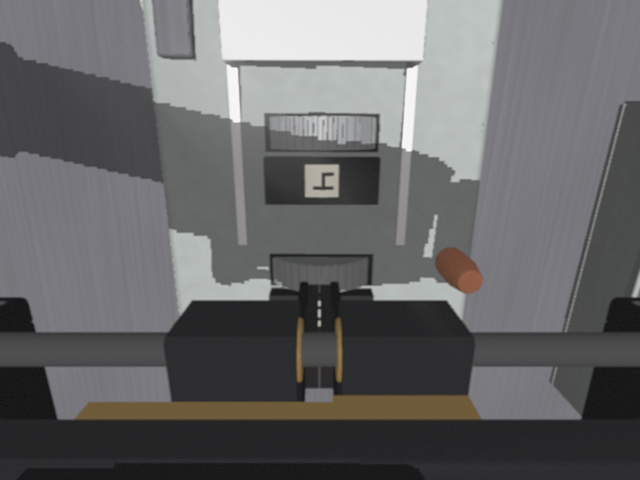

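The 4 stands about 1 mm above mid-window (roughly 2.55 rad), well within tolerance. Next I'll go over the fin to its +y side and push the cover shut.

Call:
{"name": "servo_tool", "arguments": {"increments": [[[0.03, 0, -0.01, 0, 0, 0, -1], [0.07, 0, -0.01, 0, 0, 0, -1], [0.11, 0, -0.01, 0, 0, 0, -1], [0.15, 0, -0.01, 0, 0, 0, -1], [0.18, 0, -0.01, 0, 0, 0, -1], [0.195, 0, -0.01, 0, 0, 0, -1], [0.195, 0, -0.01, 0, 0, 0, -1], [0.195, 0, 0.02, 0, 0, 0, -1], [0.195, 0, 0.042, 0, 0, 0, -1], [0.195, 0, 0.052, 0, 0, 0, -1], [0.195, 0, 0.052, 0, 0, 0, -1], [0.185, 0, 0.052, 0, 0, 0, -1], [0.177, 0, 0.052, 0, 0, 0, -1], [0.169, 0, 0.052, 0, 0, 0, -1], [0.161, 0, 0.052, 0, 0, 0, -1]]]}}

```text
time_s: 15.8
tool_pos: [0.5233, 0.0767, 0.1487]
tool_rot: [179.9, -0.1, 92.1]
force: [0.8, 3.1, 1.2]
grip_width: 0.0003
```

Call:
{"name": "servo_tool", "arguments": {"increments": [[[-0.008, 0, 0, 0, 0, 0, -1], [-0.016, 0, 0, 0, 0, 0, -1], [-0.024, 0, 0, 0, 0, 0, -1], [-0.032, 0, 0, 0, 0, 0, -1], [-0.04, 0, 0, 0, 0, 0, -1], [-0.048, 0, 0, 0, 0, 0, -1], [-0.056, 0, 0, 0, 0, 0, -1], [-0.063, 0, 0, 0, 0, 0, -1], [-0.069, 0, 0, 0, 0, 0, -1], [-0.074, 0, 0, 0, 0, 0, -1], [-0.078, 0, 0, 0, 0, 0, -1], [-0.081, 0, 0, 0, 0, 0, -1], [-0.083, 0, 0, 0, 0, 0, -1], [-0.083, 0, 0, 0, 0, 0, -1]]]}}

```text
time_s: 17.2
tool_pos: [0.5253, -0.0065, 0.1474]
tool_rot: [-180.0, 0.0, 92.1]
force: [-0.0, 0.7, 0.5]
grip_width: 0.0008
```

Call:
{"name": "servo_tool", "arguments": {"increments": [[[-0.002, 0, 0, 0, 0, 0, -1], [-0.004, 0, 0, 0, 0, 0, -1], [-0.006, 0, 0, 0, 0, 0, -1], [-0.007, 0, 0, 0, 0, 0, -1], [-0.007, 0, 0, 0, 0, 0, -1]]]}}

```text
time_s: 17.7
tool_pos: [0.5252, -0.0067, 0.1475]
tool_rot: [-179.9, -0.4, 92.3]
force: [-0.0, 13.5, 1.7]
grip_width: 0.0001
```

The push met the stop: the force rose to 13.5 N with no further travel. Now I'll back off and check.

Call:
{"name": "servo_tool", "arguments": {"increments": [[[0.008, 0, 0, 0, 0, 0, -1], [0.02, 0, 0, 0, 0, 0, -1], [0.025, 0, -0.03, 0, 0, 0, -1], [0.03, 0, -0.075, 0, 0, 0, -1], [0.07, 0, -0.11, 0, 0, 0, -1], [0.12, 0, -0.12, 0, 0, 0, -1], [0.17, 0, -0.12, 0, 0, 0, -1], [0.21, 0, -0.12, 0, 0, 0, -1], [0.25, 0, -0.12, 0, 0, 0, -1], [0.26, 0, -0.12, 0, 0, 0, -1], [0.26, 0, -0.12, 0, 0, 0, -1]]]}}

```text
time_s: 18.8
tool_pos: [0.5155, 0.2486, 0.2667]
tool_rot: [-180.0, 0.1, 92.3]
force: [-0.2, -0.6, 0.2]
grip_width: 0.0003
```

```bash
python3 - <<'E'
from h import *
c=shot('top','t8.png');s=shot('scene','s8.png')
o=env.get_obs();print(o['time_s'],o['tool_pos'],o['force'],np.abs(o['joint_velocities']).max())
a=np.load('pics/top0.npz')['f'];f=c['frame'];z=lambda f:cv2.resize(f[185:325,225:405],(396,308),interpolation=cv2.INTER_CUBIC)
cv2.imwrite('pics/t8z.png',np.hstack([z(a),z(f)]))
E
```

```text
18.9 [0.51669282 0.24477728 0.26734061] [-0.64140196 -1.11473763 -0.52314708] 1.0905842904202285
```

View pics/t8z.png

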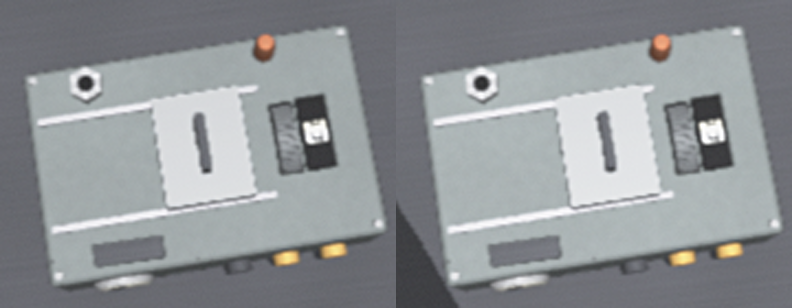

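View pics/t8.png

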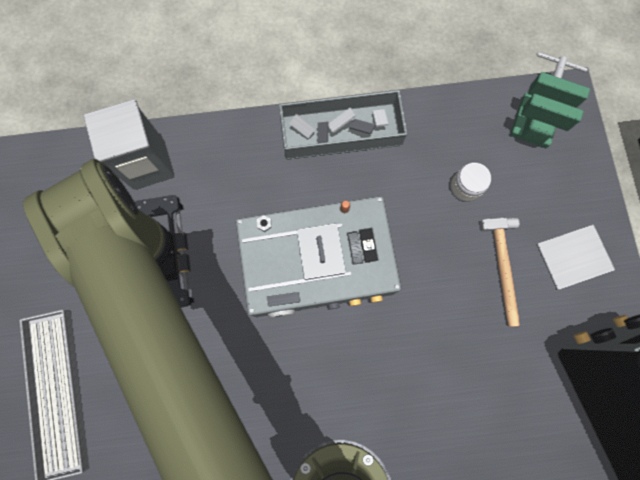

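```bash
python3 - <<'E'
from h import *
for n in ['top0','t4','t8']:
    f=np.load(f'pics/{n}.npz')['f'][225:275,262:345]; g=f.max(2)
    m=((g<135)).astype(np.uint8); k,l,s,ce=cv2.connectedComponentsWithStats(m)
    for i in range(1,k):
        if 20<s[i,4]<400 : print(n,s[i],w2l(ray(n,ce[i][0]+262,ce[i][1]+225,.168)).round(4))
E
```

```text
top0 [ 51  12   8  27 115] [-0.0019  0.0018]
t4 [  9  19   8  26 114] [-0.0019  0.0913]
t8 [ 55  11   8  27 108] [-0.0023 -0.0062]
```

```bash
python3 - <<'E'
from h import *
print(env.sign_off())
E
```

```text
the job is handed in; nothing more can be done
None
```

I set the weld time to 4, slid the cover open and shut again, and handed the job in at about 19 s. No verdict was reported.

- **Cover opening:** I pushed the fin to the open stop. The force rose to about 17 N with no further travel.
- **Wheel:** I rolled the rim from about 0.53 rad in three pressed strokes, reading the digit with the wrist camera after each one. My last reading had the 4 about 1 mm past mid-window, roughly 2.55 rad against 2.513 ± 0.13. The press reached 13.5 N at one point in the first stroke, above the suggested 10 N, so I eased it for the other two.
- **Cover closing:** I pushed the fin back to the shut stop, where the force rose to 13.5 N with no further travel. The wheel can't be seen once the cover is shut, so I did not re-read it after that.
- **Final top view:** The other wheel still shows the same digit as at the start. The nozzle, nut, offcut, hammer and tin look unmoved. The arm was over the area of the brush and angle iron, so I could not check those two, but nothing touched them. The arm was clear of everything at hand-in.

**One mismatch:** the fin travel measured in the images was 97.5 mm between the two stops, not the stated 100 mm. I put that down to measurement error, and it would still leave both ends within the 8 mm tolerance.

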